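# Find the full tea tin by weight and set it in the sloped stand

### The arm

A 6-joint arm with a two-finger parallel gripper is mounted at the origin on the work surface. World frame = base frame: x ahead of the robot, y to its left, z up, the work surface at z = 0. Lengths are in mm, angles in rad, forces in N, time in s.
With the tool pointing down it reaches from about 400 to 925 mm from the base axis. Payload 12.5 kg.
Tool frame: the origin (TCP) lies on the centre line of the jaws, within the pads' length; the fingertips stand 19 mm ahead of it and the grasp point (between the pads) is the TCP; z points along the fingers, y is the line along which they close (so a half turn about z gives the same grasp; the last joint's range is limited). The gripper opens to 95 mm and grips with 3 to 60 N. Pads are 20 mm wide; open, the fingers measure 119 mm over their backs; the gripper's body (75 mm by 180 mm) begins 59 mm behind the grasp point.
Start: joints at [-1.217, 0.491, 1.559, -0, 1.092, -0.106], TCP at [277.379, -560.094, 233.661] pointing down, gripper open.
Joint ranges: [-3.1, 3.1], [-0.84, 2.19], [0.05, 2.79], [-1.13, 4.28], [0.06, 2.93], [-2.69, 2.69]. Speed limits (rad/s): [2.22, 2.22, 2.79, 3.14, 3.14, 3.14].

### API

Orientations are given as [roll, pitch, yaw] about the fixed x, y, z axes, in that order (R = Rz(yaw) Ry(pitch) Rx(roll)).
In Python, from cell import state, read_camera, job_done gives the robot as it stands.
- The arm moves only by the tool arm_command, never from a script. Its argument "deltas" is a list of rows, each an object of numbers: "dx", "dy", "dz": the shift along the world's x, y, z in m; "yaw": the turn about the world's z in degrees. In form: [{"dx": .., "dy": .., "dz": .., "yaw": ..}, ...]. A call has 1 to 20 rows; each row shifts and turns the commanded pose from where the row before left it; what a row does not reach is not made up. A row lasts 1/10 s, in which the tool goes at most 50 mm and 8.59 degrees, less where a joint would pass 70% of its speed; a pose out of reach is approached as far as the arm can. A call with a gripper value outside its range is refused whole. "gripper" is the finger opening in m, from 0 to 0.0951, set as the call begins (left out, the last holds). The fingers move at their own pace and stop on an object; the grip force is fixed at half the most. Time passes only in rows, so rows that do not move let the fingers close. It gives the time, the measured TCP pose, the force, the opening and the grip force at its end, in the units of the state.
- state(): the state, without advancing time (a new reading comes with each control period).
- read_camera(name): name is "side" or "top"; returns a dict with "color" (420x560x3 uint8, red, green, blue), "range_z" (420x560 float32, mm along the optical axis (not along the pixel's ray), 0 where there is no reading), "fx", "fy", "cx", "cy" (pixels), "k1" (the pictures are not rectified: a ray, as slopes to the right and down, at radius r is drawn at 1 + k1 r^2 times it, then the intrinsics apply), "extrinsics" (4x4, takes a point from camera to world coordinates). Camera axes: x right, y up, looking along -z (the intrinsics and any distortion apply to the point x, -y, -z); pixel columns grow to the right and rows downward; lengths in mm; the calibration is good to about 2 mm. A picture is of the moment at which its call begins.
- job_done(): hands the job in; it is judged then, once.
The state is a dict: "t": time; "joints": joint angles; "qvel": joint speeds; "tau": joint torques, N m; "eef_pos": TCP position; "tcp_rot": TCP orientation; "ft_force": force on the tool from outside, world axes, zero at the start; "moment": the same for the moment, N m; "opening": opening from 0.0 (shut) to 1.0 (fully open); "grip_force": force on a finger pad.
Only numpy, scipy, OpenCV 4.12 (cv2) and the standard library are available. Lean on these libraries where they do the work, as an engineer would, in place of code of your own. Each camera call takes 0.05 s, during which the arm holds its last target. There are 200 camera calls.

### The job

Three identical closed tea tins stand on the pine board; one is full, two are empty, and only their weight when lifted tells them apart. Set the full one down gently in the sloped wooden stand, its base flat on the sloping floor between the two low rails so that it leans as the stand does, and leave the two empty ones standing upright on the board. Tip no tin over, and do not shift or upset the glass jam jar and the mug.

Things in the scene. Friction and masses are not known exactly. Their poses are not given: they have to be found in the camera images.
- tin_a_center (a point): Closed square tea tin of plain aluminium with a lid, 58 x 58 mm in plan, 92 mm high, outwardly identical to the other two; upright at the start, any yaw. Point: its centre, 46 mm above its base; z up its axis, x and y square to its sides. Grip it across two opposite sides, in its upper half.
- tin_b_center (a point): Closed square tea tin of plain aluminium with a lid, 58 x 58 mm in plan, 92 mm high, outwardly identical to the other two; upright at the start, any yaw. Point: its centre, 46 mm above its base; z up its axis, x and y square to its sides. Grip it across two opposite sides, in its upper half.
- tin_c_center (a point): Closed square tea tin of plain aluminium with a lid, 58 x 58 mm in plan, 92 mm high, outwardly identical to the other two; upright at the start, any yaw. Point: its centre, 46 mm above its base; z up its axis, x and y square to its sides. Grip it across two opposite sides, in its upper half.
- seat_floor (a point): Point on the top face of the stand's sloping floor, about 48 mm above the board. z: the floor's upward normal, leaning 25 degrees from vertical roughly away from the robot; x: up the slope, roughly towards the robot; y: level across. The floor runs from x = -33 to +59 mm. A tin resting against the lip, in the middle, has its centre at x = -4, y = 0, z = 46 mm; up to 30 mm farther up is fine.
- tin_a: The whole tin of point tin_a_center; origin at the centre of its underside. Full, a tin weighs 0.6 to 0.8 kg; empty, 0.12 to 0.17 kg. Which of the three is full is drawn afresh each time.
- tin_b: The whole tin of point tin_b_center; origin at the centre of its underside. Full, a tin weighs 0.6 to 0.8 kg; empty, 0.12 to 0.17 kg. Which of the three is full is drawn afresh each time.
- tin_c: The whole tin of point tin_c_center; origin at the centre of its underside. Full, a tin weighs 0.6 to 0.8 kg; empty, 0.12 to 0.17 kg. Which of the three is full is drawn afresh each time.
- stand: The fixed wooden stand, 96 mm wide, about 105 mm long, 85 mm high; origin on the board below the marked floor point, x level towards the top of the slope, z up. In seat_floor's frame: a lip at the low end (inner face x = -33 mm, 40 mm high) keeps a tin from sliding; side rails 12 mm high have inner faces at y = -40 and +40 mm; the top end is open.
- jam_jar_center (a point): Bystander: a glass jam jar with a twist lid, 68 mm in diameter, 100 mm high, loose. Point: its centre, 50 mm up. Not to be disturbed
- mug_center (a point): Bystander: a white mug, 76 mm in diameter, 85 mm high, with a handle, loose. Point: its centre, 42 mm up. Not to be disturbed

How it is judged:
By the outcome, as a careful person would: the job done as asked, in the order asked, and still so for the second after the job is handed in, with the robot touching nothing.
It also fails if it takes over 58 s, if anything falls off the work surface, if the arm or the gripper's body presses on something with over 40 N, if the wrist force passes 120 N, or if a joint passes its speed limit or range.

## Working session

There is one attempt and no reset: what is moved stays moved. The work goes in short steps, Python scripts to look and compute and a tool call to move; the robot and the scene stay as the last step left them, time stands still between calls to the robot, and variables do not carry over. Pictures are saved under pics/ and viewed, at most 10 in all, crops included, and the job is handed in when it is done.

Besides the shell and the picture viewer there is one more tool, called after "Call:" by a JSON object that holds its "name" and its "arguments", one argument or row to a line. arm_command: Moves the arm, as the interface text tells. Its arguments: {"type":"object","properties":{"deltas":{"type":"array"},"gripper":{"type":"number"}},"required":["deltas"]}

```bash
mkdir -p pics; ls
python3 - <<'E'
from cell import state, read_camera
import cv2,numpy as np
print(state())
for n in("top","side"):
    c=read_camera(n); np.savez(f"pics/{n}0.npz",**c)
    cv2.imwrite(f"pics/{n}0.png",c["color"][:,:,::-1])
    print(n,{k:c[k] for k in("fx","fy","cx","cy","k1")},np.round(c["extrinsics"],3).tolist(),(c["range_z"]>0).mean())
E
```

```text
pics
{'t': 0.0, 'joints': array([-1.21662032e+00,  4.91564682e-01,  1.55943064e+00,  9.73660871e-06,
        1.09167857e+00, -1.05596005e-01]), 'qvel': array([ 0.00071981,  0.00053148, -0.0012093 , -0.00072467, -0.00010651,
        0.00034813]), 'tau': array([-3.90903206e-04, -6.12630343e+01, -2.58182824e+01,  6.91163982e-02,
        4.80283226e-02, -3.14533713e-05]), 'eef_pos': array([ 277.29185279, -559.88756205,  233.06502526]), 'tcp_rot': array([-3.14051835e+00, -1.22549986e-04,  4.59767453e-01]), 'ft_force': array([ 0.24335053,  0.75702849, -0.16469456]), 'moment': array([-0.02724058,  0.03087867, -0.01835012]), 'grip_force': 0.0, 'opening': 1.0015787784548609}
top {'fx': 416.0393609264117, 'fy': 416.0393609264117, 'cx': 289.72603869316856, 'cy': 207.8189935532375, 'k1': -0.11638148067133651} [[0.022, 0.995, -0.101, 510.078], [-0.999, 0.024, 0.027, 22.9], [0.03, 0.101, 0.994, 906.852], [0.0, 0.0, 0.0, 1.0]] 0.9958248299319727
side {'fx': 534.4171474450499, 'fy': 534.4171474450499, 'cx': 281.9711845276059, 'cy': 206.30077585687508, 'k1': -0.02423078247943194} [[-0.842, 0.362, -0.399, 122.112], [-0.539, -0.538, 0.648, 843.775], [0.019, 0.761, 0.648, 864.146], [0.0, 0.0, 0.0, 1.0]] 0.9958375850340137
```

View pics/top0.png

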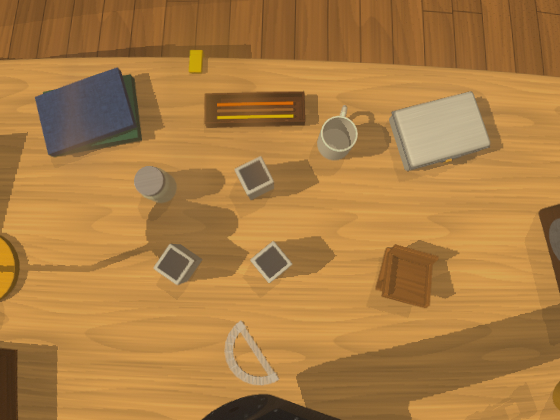

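View pics/side0.png

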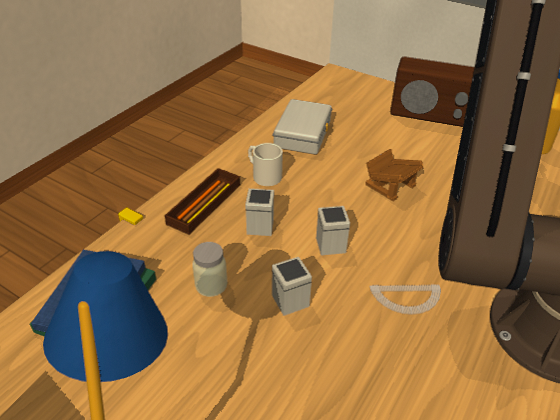

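The top view shows the tins at pixels (254,177), (175,264) and (271,262), the jar at (150,181), the mug at (338,135) and the stand at (408,277), with its lip on the far side. The side view shows the same layout, and the tins stand well apart. Next I turn these pixels into positions.

```bash
cat > h.py <<'E'
import numpy as np,cv2
def cloud(c):
    h,w=c["range_z"].shape; v,u=np.mgrid[:h,:w].astype(np.float32)
    K=np.array([[c["fx"],0,c["cx"]],[0,c["fy"],c["cy"]],[0,0,1]]); D=np.array([c["k1"],0,0,0,0],float)
    s=cv2.undistortPoints(np.stack([u.ravel(),v.ravel()],1)[:,None],K,D)[:,0].reshape(h,w,2)
    z=c["range_z"]; P=np.stack([s[...,0]*z,-s[...,1]*z,-z,np.ones_like(z)],-1)@np.asarray(c["extrinsics"]).T
    return P[...,:3]
E
python3 - <<'E'
from h import *
for n in("top","side"):
    P=cloud(np.load(f"pics/{n}0.npz")); z=P[...,2]
    reg=(P[...,0]>350)&(P[...,0]<900)&(abs(P[...,1]+0)<450)
    print(n,"table z",np.median(z[reg&(abs(z)<15)]))
    m=(reg&(z>82)&(z<112)).astype(np.uint8)
    k,l,s,_=cv2.connectedComponentsWithStats(m)
    for i in range(1,k):
        if s[i,4]<60: continue
        q=P[l==i]; r=cv2.minAreaRect(q[:,:2].astype(np.float32))
        print("blob",s[i,:2],s[i,4],"c",np.round(r[0],1),"size",np.round(r[1],1),"ang",round(r[2],1),"z",np.round(np.median(q[:,2]),1))
P=cloud(np.load("pics/top0.npz"))
S=P[235:315,370:445]; 
m=(S[...,2]>12); r=cv2.minAreaRect(S[m][:,:2].astype(np.float32)); print("stand outline",r)
np.set_printoptions(linewidth=220)
print(np.round(S[::5,::5,2]).astype(int))
print(np.round(P[275,385:440:5,:2]).astype(int).tolist(),np.round(P[240:310:5,408,:]).astype(int).tolist())
a=cv2.resize(cv2.imread("pics/top0.png")[230:320,365:450],None,fx=6,fy=6,interpolation=3); cv2.imwrite("pics/stand.png",a)
E
```

```text
top table z -0.12288735855992172
blob [321 116] 217 c [749.  -97.1] size [74.8 74.5] ang 0.0 z 84.4
blob [234 156] 909 c [657.5  73.9] size [60.7 59.7] ang 28.8 z 93.4
blob [134 166] 744 c [639.7 280.7] size [58.1 58.9] ang 2.6 z 99.8
blob [250 241] 950 c [487.4  35.8] size [60.  60.2] ang 40.8 z 93.4
blob [153 244] 938 c [477.6 225.1] size [60.3 59.5] ang 57.7 z 93.5
side table z 0.7106899428708857
blob [252 143] 138 c [751.2 -94.7] size [74.  75.5] ang 19.3 z 84.9
blob [245 189] 532 c [657.8  75.3] size [60.6 63. ] ang 28.2 z 93.7
blob [318 206] 593 c [488.2  36.5] size [60.5 64.6] ang 41.0 z 93.8
blob [194 242] 642 c [639.1 282.6] size [57.2 60. ] ang 61.4 z 99.7
blob [272 257] 815 c [478.2 227. ] size [60.7 62.4] ang 56.1 z 93.6
stand outline ((489.9536437988281, -139.2242431640625), (324.00244140625, 110.24790954589844), 75.50662231445312)
[[ -1  -1   1   0   1   1  -1 907   1   0  -2  -3  -2   0  -1]
 [ -3   2  -2  -1   0  -1  -3   2  -2   2  -2   0  -1   0  -2]
 [ -2  -1  -2  -4   0  69  -1   2  -1   1  -3  -3  -2   1  -2]
 [  3   1  -2   1  47  62 907  71  67  68   0   0   0 
[... 446 characters left out ...]
-1]
 [  3   2  11  81  67  64  63  62  62  59  60  58  67   0  -3]
 [  1   0   0  75  67  71  69  67  65  65  62  66  71   0  -1]
 [ -1  -1   1   2   1  -2  72  73  68  67  67  70   0  -2   0]
 [  0   2  -3  -1  -1  -1  -2   0  -1  70  73  76   1   1   0]
 [ -1  -1   2  -4  -2   3  -3  -2   0   0  -3   1   4   0  -1]]
[[463, -199], [463, -207], [463, -222], [463, -232], [463, -244], [463, -254], [463, -266], [463, -277], [463, -288], [463, -295], [460, -328]] [[537, -265, 2], [526, -266, -2], [515, -243, 71], [504, -248, 55], [494, -254, 36], [483, -254, 38], [473, -252, 42], [463, -250, 50], [453, -248, 57], [443, -247, 58], [433, -247, 60], [424, -244, 69], [414, -243, 71], [394, -266, 0]]
```

View pics/stand.png

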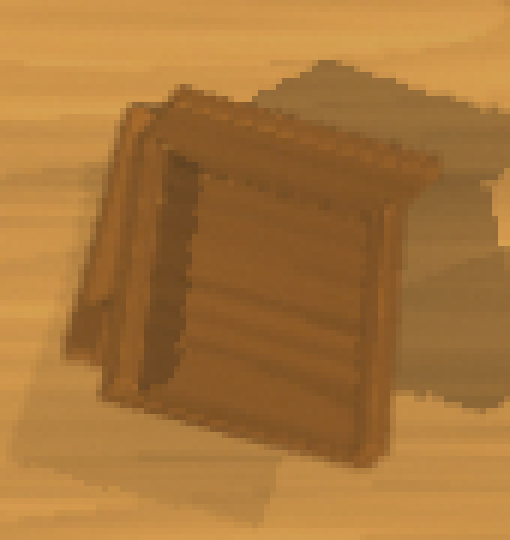

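The crop shows the stand with its lip at the top (far side) and the floor between rails, turned about 14° clockwise in the image. Next come a floor plane fit, the rail midline and the lip line.

Run:
```python
from h import *
for n in("top","side"):
    c=np.load(f"pics/{n}0.npz");P=cloud(c)
    X=P.reshape(-1,3); X=X[(abs(X[:,0]-463)<75)&(abs(X[:,1]+250)<80)&(X[:,2]>15)&(X[:,2]<110)]
    # seed with floor centre region then refine
    ctr=np.array([463,-250.]);q=X[np.hypot(*(X[:,:2]-ctr).T)<22]
    for _ in range(8):
        A=np.c_[q[:,:2],np.ones(len(q))];co=np.linalg.lstsq(A,q[:,2],rcond=None)[0]
        r=X[:,2]-np.c_[X[:,:2],np.ones(len(X))]@co; q=X[(abs(r)<5)&(np.hypot(*(X[:,:2]-ctr).T)<40)]
    g=co[:2];yaw=np.arctan2(g[1],g[0]);print(n,len(X),"slope",np.degrees(np.arctan(np.hypot(*g))),"yaw upslope",np.degrees(yaw))
    nrm=np.array([-g[0],-g[1],1]);nrm/=np.linalg.norm(nrm)
    d=r*nrm[2]; e=np.array([np.cos(yaw),np.sin(yaw)]);f=np.array([-e[1],e[0]])
    a=X[:,:2]@e;b=X[:,:2]@f
    fl=abs(d)<3.5; rail=(d>8)&(d<15)
    print(" floor a",np.percentile(a[fl],[1,99]),"b",np.percentile(b[fl],[1,50,99]))
    lip=(d>30)&(d<44); print(" lip top n",lip.sum(),"a",np.percentile(a[lip],[2,50,98]),"b",np.percentile(b[lip],[2,98]),"d",np.median(d[lip]))
    if lip.sum()>5:
        vx=cv2.fitLine(X[lip][:,:2].astype(np.float32),2,0,.01,.01).ravel(); print(" lip dir",np.degrees(np.arctan2(vx[1],vx[0])))
    am=np.median(a[fl])
    for s in(-1,1):
        k=rail&((b-np.median(b[fl]))*s>25)&(abs(a-am)<30); 
        if k.sum()>5:
            vx=cv2.fitLine(X[k][:,:2].astype(np.float32),2,0,.01,.01).ravel(); print("  rail",s,k.sum(),np.percentile(b[k],[5,50,95]),np.degrees(np.arctan2(vx[1],vx[0])))
    # point on floor at height 48 along the mid b
    h=lambda a_,b_:np.r_[a_*e+b_*f,1]@co
    bm=np.median(b[fl]); a48=brent=am+(48-h(am,bm))/np.hypot(*g); print(" z48 point",a48*e+bm*f,"a48",a48,"e",e)
```

```text
top 2614 slope 25.0281883572452 yaw upslope 166.7731441508154
 floor a [-538.32524777 -453.98815643] b [ 87.68029864 137.21505285 176.94937649]
 lip top n 250 a [-561.5841539  -555.62763273 -550.11971436] b [ 89.49808052 182.66122825] d 38.4977086676681
 lip dir 75.64262
  rail -1 131 [87.39589048 90.92315622 95.47132848] -14.465655
  rail 1 121 [176.47462683 179.91892501 184.18696806] -13.919043
 z48 point [ 462.47880962 -249.65647304] a48 -507.33325649733905 e [-0.97347176  0.22880718]
side 1415 slope 24.071937060593548 yaw upslope 166.0107931094532
 floor a [-544.44333763 -454.88825652] b [ 78.47599303 133.81846586 174.00636038]
 lip top n 123 a [-564.56753647 -557.45040114 -552.46864568] b [ 80.70986163 175.29658693] d 36.2147578038004
 lip dir 75.62236
  rail -1 53 [78.23853732 82.58526656 89.21853712] -14.467935
  rail 1 52 [166.35042919 170.60863674 175.8190304 ] -13.196257
 z48 point [ 467.06667901 -254.26801341] a48 -514.6806033651052 e [-0.97034128  0.24173911]
```

Call:
{"name": "arm_command", "arguments": {
  "deltas": [
    {"dx": 0.0132,"dy": 0.0373,"yaw": 0.92},
    {"dx": 0.0132,"dy": 0.0373,"yaw": 0.92},
    {"dx": 0.0132,"dy": 0.0373,"yaw": 0.92},
    {"dx": 0.0132,"dy": 0.0373,"yaw": 0.92},
    {"dx": 0.0132,"dy": 0.0373,"yaw": 0.92},
    {"dx": 0.0132,"dy": 0.0373,"yaw": 0.92},
    {"dx": 0.0132,"dy": 0.0373,"yaw": 0.92},
    {"dx": 0.0132,"dy": 0.0373,"yaw": 0.92},
    {"dx": 0.0132,"dy": 0.0373,"yaw": 0.92},
    {"dx": 0.0132,"dy": 0.0373,"yaw": 0.92},
    {"dx": 0.0132,"dy": 0.0373,"yaw": 0.92},
    {"dx": 0.0132,"dy": 0.0373,"yaw": 0.92},
    {"dx": 0.0132,"dy": 0.0373,"yaw": 0.92},
    {"dx": 0.0132,"dy": 0.0373,"yaw": 0.92},
    {"dx": 0.0132,"dy": 0.0373,"yaw": 0.92},
    {"dx": 0.0132,"dy": 0.0373,"yaw": 0.92},
    {},
    {},
    {}
  ],
  "gripper": 0.095
}}

```text
$.deltas[0]: bad value
```

Call:
{"name": "arm_command", "arguments": {
  "deltas": [
    {"dx": 0.013,"dy": 0.037,"dz": 0,"yaw": 0.9},
    {"dx": 0.013,"dy": 0.037,"dz": 0,"yaw": 0.9},
    {"dx": 0.013,"dy": 0.037,"dz": 0,"yaw": 0.9},
    {"dx": 0.013,"dy": 0.037,"dz": 0,"yaw": 0.9},
    {"dx": 0.013,"dy": 0.037,"dz": 0,"yaw": 0.9},
    {"dx": 0.013,"dy": 0.037,"dz": 0,"yaw": 0.9},
    {"dx": 0.013,"dy": 0.037,"dz": 0,"yaw": 0.9},
    {"dx": 0.013,"dy": 0.037,"dz": 0,"yaw": 0.9},
    {"dx": 0.013,"dy": 0.037,"dz": 0,"yaw": 0.9},
    {"dx": 0.013,"dy": 0.037,"dz": 0,"yaw": 0.9},
    {"dx": 0.013,"dy": 0.037,"dz": 0,"yaw": 0.9},
    {"dx": 0.013,"dy": 0.037,"dz": 0,"yaw": 0.9},
    {"dx": 0.013,"dy": 0.037,"dz": 0,"yaw": 0.9},
    {"dx": 0.013,"dy": 0.037,"dz": 0,"yaw": 0.9},
    {"dx": 0.013,"dy": 0.037,"dz": 0,"yaw": 0.9},
    {"dx": 0.013,"dy": 0.037,"dz": 0,"yaw": 0.9},
    {"dx": 0,"dy": 0,"dz": 0,"yaw": 0},
    {"dx": 0,"dy": 0,"dz": 0,"yaw": 0},
    {"dx": 0,"dy": 0,"dz": 0,"yaw": 0}
  ],
  "gripper": 0.095
}}

```text
t: 2.0
eef_pos: [485.1, 31.3, 233.5]
tcp_rot: [-3.141, 0.0, 0.711]
ft_force: [1.4, -0.6, -0.6]
opening: 0.998
grip_force: 0.0
```

Call:
{"name": "arm_command", "arguments": {
  "deltas": [
    {"dx": 0.003,"dy": 0.005,"dz": -0.02,"yaw": 0.3},
    {"dx": 0,"dy": 0,"dz": -0.03,"yaw": 0},
    {"dx": 0,"dy": 0,"dz": -0.03,"yaw": 0},
    {"dx": 0,"dy": 0,"dz": -0.025,"yaw": 0},
    {"dx": 0,"dy": 0,"dz": -0.02,"yaw": 0},
    {"dx": 0,"dy": 0,"dz": -0.02,"yaw": 0},
    {"dx": 0,"dy": 0,"dz": -0.015,"yaw": 0},
    {"dx": 0,"dy": 0,"dz": -0.005,"yaw": 0},
    {"dx": 0,"dy": 0,"dz": 0,"yaw": 0},
    {"dx": 0,"dy": 0,"dz": 0,"yaw": 0}
  ]
}}

```text
t: 3.0
eef_pos: [488.6, 36.4, 69.3]
tcp_rot: [3.141, -0.001, 0.716]
ft_force: [-0.5, 0.5, 0.5]
opening: 1.003
grip_force: 0.0
```

Call:
{"name": "arm_command", "arguments": {
  "deltas": [
    {"dx": 0,"dy": 0,"dz": 0,"yaw": 0},
    {"dx": 0,"dy": 0,"dz": 0,"yaw": 0},
    {"dx": 0,"dy": 0,"dz": 0,"yaw": 0},
    {"dx": 0,"dy": 0,"dz": 0,"yaw": 0},
    {"dx": 0,"dy": 0,"dz": 0,"yaw": 0},
    {"dx": 0,"dy": 0,"dz": 0,"yaw": 0},
    {"dx": 0,"dy": 0,"dz": 0,"yaw": 0},
    {"dx": 0,"dy": 0,"dz": 0,"yaw": 0}
  ],
  "gripper": 0.05
}}

```text
t: 3.8
eef_pos: [488.5, 36.9, 68.7]
tcp_rot: [3.141, -0.0, 0.716]
ft_force: [0.8, -0.0, 2.3]
opening: 0.609
grip_force: 30.0
```

Gripped at 58 mm opening. I lift slightly and weigh it.

Call:
{"name": "arm_command", "arguments": {
  "deltas": [
    {"dx": 0,"dy": 0,"dz": 0.005,"yaw": 0},
    {"dx": 0,"dy": 0,"dz": 0.01,"yaw": 0},
    {"dx": 0,"dy": 0,"dz": 0.01,"yaw": 0},
    {"dx": 0,"dy": 0,"dz": 0,"yaw": 0},
    {"dx": 0,"dy": 0,"dz": 0,"yaw": 0},
    {"dx": 0,"dy": 0,"dz": 0,"yaw": 0},
    {"dx": 0,"dy": 0,"dz": 0,"yaw": 0}
  ]
}}

```text
t: 4.5
eef_pos: [488.2, 36.9, 93.4]
tcp_rot: [-3.141, 0.0, 0.716]
ft_force: [0.1, 0.7, -1.3]
opening: 0.609
grip_force: 30.0
```

```bash
python3 -c "
from cell import state
for _ in range(5): s=state();print(s['ft_force'],s['eef_pos'],s['t'])"
```

```text
[ 0.11251359  0.70013496 -1.26031977] [488.22126199  36.8962338   93.41255382] 4.5
[ 0.11251359  0.70013496 -1.26031977] [488.22126199  36.8962338   93.41255382] 4.5
[ 0.11251359  0.70013496 -1.26031977] [488.22126199  36.8962338   93.41255382] 4.5
[ 0.11251359  0.70013496 -1.26031977] [488.22126199  36.8962338   93.41255382] 4.5
[ 0.11251359  0.70013496 -1.26031977] [488.22126199  36.8962338   93.41255382] 4.5
```

B is empty (1.3 N), so I put it back.

Call:
{"name": "arm_command", "arguments": {
  "deltas": [
    {"dx": 0,"dy": 0,"dz": -0.01,"yaw": 0},
    {"dx": 0,"dy": 0,"dz": -0.008,"yaw": 0},
    {"dx": 0,"dy": 0,"dz": -0.004,"yaw": 0},
    {"dx": 0,"dy": 0,"dz": -0.003,"yaw": 0},
    {"dx": 0,"dy": 0,"dz": 0,"yaw": 0},
    {"dx": 0,"dy": 0,"dz": 0,"yaw": 0},
    {"dx": 0,"dy": 0,"dz": 0,"yaw": 0}
  ]
}}

```text
t: 5.2
eef_pos: [488.4, 36.9, 68.5]
tcp_rot: [-3.142, 0.0, 0.716]
ft_force: [0.3, 1.0, -1.5]
opening: 0.609
grip_force: 30.0
```

Call:
{"name": "arm_command", "arguments": {
  "deltas": [
    {"dx": 0,"dy": 0,"dz": 0,"yaw": 0},
    {"dx": 0,"dy": 0,"dz": 0,"yaw": 0},
    {"dx": 0,"dy": 0,"dz": 0,"yaw": 0},
    {"dx": 0,"dy": 0,"dz": 0,"yaw": 0},
    {"dx": 0,"dy": 0,"dz": 0,"yaw": 0},
    {"dx": 0,"dy": 0,"dz": 0,"yaw": 0},
    {"dx": 0,"dy": 0,"dz": 0.02,"yaw": 0},
    {"dx": 0,"dy": 0,"dz": 0.04,"yaw": 0},
    {"dx": 0,"dy": 0,"dz": 0.04,"yaw": 0},
    {"dx": 0,"dy": 0,"dz": 0.02,"yaw": 0},
    {"dx": 0,"dy": 0.038,"dz": 0,"yaw": 4},
    {"dx": -0.005,"dy": 0.038,"dz": 0,"yaw": 4},
    {"dx": -0.005,"dy": 0.038,"dz": 0,"yaw": 4},
    {"dx": 0,"dy": 0.038,"dz": 0,"yaw": 4},
    {"dx": 0,"dy": 0.037,"dz": 0,"yaw": 0},
    {"dx": 0,"dy": 0,"dz": 0,"yaw": 0},
    {"dx": 0,"dy": 0,"dz": 0,"yaw": 0}
  ],
  "gripper": 0.095
}}

```text
t: 6.9
eef_pos: [478.0, 226.3, 188.4]
tcp_rot: [-3.141, 0.001, 0.997]
ft_force: [0.8, 0.2, 0.3]
opening: 1.0
grip_force: 0.0
```

Call:
{"name": "arm_command", "arguments": {
  "deltas": [
    {"dx": 0,"dy": 0,"dz": -0.03,"yaw": 0},
    {"dx": 0,"dy": 0,"dz": -0.03,"yaw": 0},
    {"dx": 0,"dy": 0,"dz": -0.025,"yaw": 0},
    {"dx": 0,"dy": 0,"dz": -0.02,"yaw": 0},
    {"dx": 0,"dy": 0,"dz": -0.01,"yaw": 0},
    {"dx": 0,"dy": 0,"dz": -0.005,"yaw": 0},
    {"dx": 0,"dy": 0,"dz": 0,"yaw": 0},
    {"dx": 0,"dy": 0,"dz": 0,"yaw": 0}
  ]
}}

```text
t: 7.7
eef_pos: [478.8, 225.8, 69.4]
tcp_rot: [3.141, -0.001, 0.995]
ft_force: [-0.0, -0.2, -0.1]
opening: 1.0
grip_force: 0.0
```

Call:
{"name": "arm_command", "arguments": {
  "deltas": [
    {"dx": 0,"dy": 0,"dz": 0,"yaw": 0},
    {"dx": 0,"dy": 0,"dz": 0,"yaw": 0},
    {"dx": 0,"dy": 0,"dz": 0,"yaw": 0},
    {"dx": 0,"dy": 0,"dz": 0,"yaw": 0},
    {"dx": 0,"dy": 0,"dz": 0,"yaw": 0},
    {"dx": 0,"dy": 0,"dz": 0,"yaw": 0},
    {"dx": 0,"dy": 0,"dz": 0,"yaw": 0},
    {"dx": 0,"dy": 0,"dz": 0,"yaw": 0},
    {"dx": 0,"dy": 0,"dz": 0.005,"yaw": 0},
    {"dx": 0,"dy": 0,"dz": 0.01,"yaw": 0},
    {"dx": 0,"dy": 0,"dz": 0.01,"yaw": 0},
    {"dx": 0,"dy": 0,"dz": 0,"yaw": 0},
    {"dx": 0,"dy": 0,"dz": 0,"yaw": 0},
    {"dx": 0,"dy": 0,"dz": 0,"yaw": 0},
    {"dx": 0,"dy": 0,"dz": 0,"yaw": 0}
  ],
  "gripper": 0.05
}}

```text
t: 9.2
eef_pos: [478.2, 225.9, 93.4]
tcp_rot: [-3.141, 0.0, 0.996]
ft_force: [-0.1, 1.0, -7.1]
opening: 0.609
grip_force: 30.0
```

C is the full one (7.1 N). I carry it above the stand while turning the closing line across the slope.

Call:
{"name": "arm_command", "arguments": {
  "deltas": [
    {"dx": 0,"dy": 0,"dz": 0.02,"yaw": 0},
    {"dx": 0,"dy": 0,"dz": 0.035,"yaw": 0},
    {"dx": 0,"dy": 0,"dz": 0.035,"yaw": 0},
    {"dx": 0,"dy": 0,"dz": 0.02,"yaw": 0},
    {"dx": 0,"dy": -0.015,"dz": 0,"yaw": -2},
    {"dx": 0,"dy": -0.025,"dz": 0,"yaw": -4},
    {"dx": 0,"dy": -0.033,"dz": 0,"yaw": -5},
    {"dx": 0,"dy": -0.033,"dz": 0,"yaw": -5},
    {"dx": 0,"dy": -0.033,"dz": 0,"yaw": -5},
    {"dx": 0,"dy": -0.033,"dz": 0,"yaw": -5},
    {"dx": 0,"dy": -0.033,"dz": 0,"yaw": -5},
    {"dx": 0,"dy": -0.033,"dz": 0,"yaw": -5},
    {"dx": -0.003,"dy": -0.033,"dz": 0,"yaw": -5},
    {"dx": -0.003,"dy": -0.033,"dz": 0,"yaw": -5},
    {"dx": -0.003,"dy": -0.033,"dz": 0,"yaw": -5},
    {"dx": -0.002,"dy": -0.033,"dz": 0,"yaw": -5},
    {"dx": -0.002,"dy": -0.033,"dz": 0,"yaw": -5},
    {"dx": 0,"dy": -0.033,"dz": 0,"yaw": -5},
    {"dx": 0,"dy": -0.025,"dz": 0,"yaw": -4},
    {"dx": 0,"dy": -0.013,"dz": 0,"yaw": -1.4}
  ]
}}

```text
t: 11.2
eef_pos: [464.3, -250.2, 202.2]
tcp_rot: [-3.141, 0.002, -0.256]
ft_force: [0.6, 1.1, -6.8]
opening: 0.607
grip_force: 30.0
```

Call:
{"name": "arm_command", "arguments": {
  "deltas": [
    {"dx": 0,"dy": 0,"dz": 0,"yaw": 0},
    {"dx": 0,"dy": 0,"dz": 0,"yaw": 0},
    {"dx": 0,"dy": 0,"dz": 0,"yaw": 0},
    {"dx": 0,"dy": 0,"dz": 0,"yaw": 0},
    {"dx": 0,"dy": 0,"dz": 0,"yaw": 0}
  ]
}}

```text
t: 11.7
eef_pos: [465.5, -247.5, 203.7]
tcp_rot: [3.141, -0.0, -0.249]
ft_force: [-0.4, 0.1, -6.9]
opening: 0.612
grip_force: 30.0
```

Call:
{"name": "arm_command", "arguments": {
  "deltas": [
    {"dx": 0,"dy": 0,"dz": -0.015,"yaw": 0},
    {"dx": 0,"dy": 0,"dz": -0.02,"yaw": 0},
    {"dx": 0,"dy": 0,"dz": -0.015,"yaw": 0},
    {"dx": 0,"dy": 0,"dz": -0.01,"yaw": 0},
    {"dx": 0,"dy": 0,"dz": -0.006,"yaw": 0},
    {"dx": 0,"dy": 0,"dz": 0,"yaw": 0},
    {"dx": 0,"dy": 0,"dz": 0,"yaw": 0},
    {"dx": 0,"dy": 0,"dz": 0,"yaw": 0}
  ]
}}

```text
t: 12.5
eef_pos: [465.6, -248.3, 138.3]
tcp_rot: [3.141, -0.001, -0.251]
ft_force: [0.0, 0.3, -7.0]
opening: 0.609
grip_force: 30.0
```

Run:
```python
from cell import read_camera
import cv2
t=read_camera("top")["color"][200:330,340:480,::-1];s=read_camera("side")["color"][90:240,310:450,::-1]
cv2.imwrite("pics/pre.png",cv2.hconcat([cv2.resize(t,(400,400)),cv2.resize(s,(400,400))]))
```

```text
(no output)
```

View pics/pre.png

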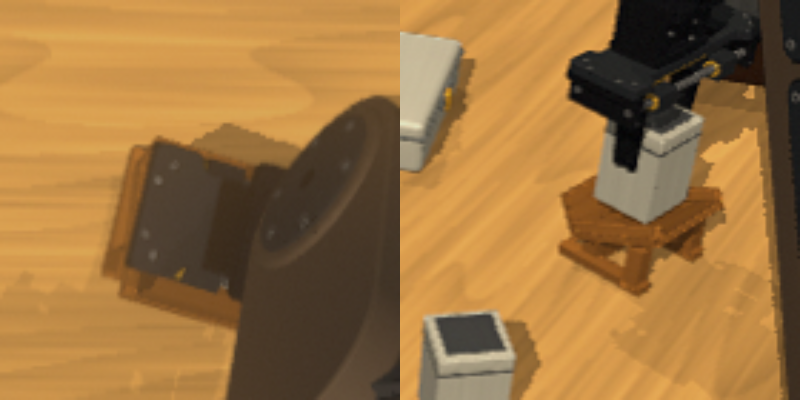

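The picture shows the tin hanging upright over the stand (side crop, about (645,170)), between the rails and clear of the lip. I lower it in small steps until it touches.

Call:
{"name": "arm_command", "arguments": {
  "deltas": [
    {"dx": 0,"dy": 0,"dz": -0.003,"yaw": 0},
    {"dx": 0,"dy": 0,"dz": -0.002,"yaw": 0},
    {"dx": 0,"dy": 0,"dz": -0.002,"yaw": 0},
    {"dx": 0,"dy": 0,"dz": 0,"yaw": 0},
    {"dx": 0,"dy": 0,"dz": 0,"yaw": 0}
  ]
}}

```text
t: 13.1
eef_pos: [465.4, -248.1, 130.6]
tcp_rot: [-3.142, 0.0, -0.251]
ft_force: [-0.3, -0.8, -6.5]
opening: 0.61
grip_force: 30.0
```

Call:
{"name": "arm_command", "arguments": {
  "deltas": [
    {"dx": 0,"dy": 0,"dz": -0.001,"yaw": 0},
    {"dx": 0,"dy": 0,"dz": -0.001,"yaw": 0},
    {"dx": 0,"dy": 0,"dz": 0,"yaw": 0},
    {"dx": 0,"dy": 0,"dz": 0,"yaw": 0}
  ]
}}

```text
t: 13.5
eef_pos: [466.0, -248.4, 129.6]
tcp_rot: [3.141, -0.002, -0.251]
ft_force: [1.0, -0.3, 6.9]
opening: 0.611
grip_force: 30.0
```

Contact came at z≈130, as predicted. Now I swing the grip point in an arc about the near bottom edge, so the tin turns in the pads.

Call:
{"name": "arm_command", "arguments": {
  "deltas": [
    {"dx": 0.003,"dy": -0.0007,"dz": -0.0014,"yaw": 0},
    {"dx": 0.0027,"dy": -0.0007,"dz": -0.0014,"yaw": 0},
    {"dx": 0.0027,"dy": -0.0007,"dz": -0.0016,"yaw": 0},
    {"dx": 0.0027,"dy": -0.0007,"dz": -0.0017,"yaw": 0},
    {"dx": 0,"dy": 0,"dz": 0,"yaw": 0}
  ]
}}

```text
t: 14.0
eef_pos: [477.4, -251.4, 123.4]
tcp_rot: [3.141, -0.002, -0.25]
ft_force: [2.4, -0.0, 5.3]
opening: 0.607
grip_force: 30.0
```

Run:
```python
from cell import read_camera,state
import cv2
print(state()["moment"])
s=read_camera("side")["color"][110:210,340:450,::-1]
cv2.imwrite("pics/arc1.png",cv2.resize(s,(550,500)))
```

```text
[0.1968523  0.03618098 0.01415442]
```

View pics/arc1.png

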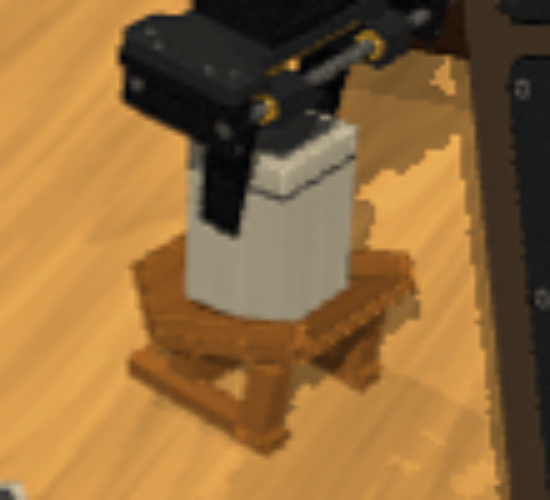

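The tin is in the stand and still looks close to upright (side crop, about (270,230)). It probably slid towards the lip, which will now turn it. I continue along the path with the lower edge on the lip, in steps.

Call:
{"name": "arm_command", "arguments": {
  "deltas": [
    {"dx": 0.002,"dy": -0.0005,"dz": -0.0011,"yaw": 0},
    {"dx": 0.002,"dy": -0.0005,"dz": -0.0011,"yaw": 0},
    {"dx": 0.0016,"dy": -0.0004,"dz": -0.0011,"yaw": 0},
    {"dx": 0,"dy": 0,"dz": 0,"yaw": 0}
  ]
}}

```text
t: 14.45
eef_pos: [482.7, -252.7, 119.9]
tcp_rot: [3.141, -0.002, -0.25]
ft_force: [0.4, -0.4, 3.5]
opening: 0.605
grip_force: 30.0
```

Call:
{"name": "arm_command", "arguments": {
  "deltas": [
    {"dx": 0.002,"dy": -0.0005,"dz": -0.0016,"yaw": 0},
    {"dx": 0.002,"dy": -0.0005,"dz": -0.0017,"yaw": 0},
    {"dx": 0.0019,"dy": -0.0005,"dz": -0.0017,"yaw": 0},
    {"dx": 0,"dy": 0,"dz": 0,"yaw": 0}
  ]
}}

```text
t: 14.85
eef_pos: [488.9, -254.3, 114.9]
tcp_rot: [3.141, -0.002, -0.25]
ft_force: [1.8, -0.3, 3.7]
opening: 0.611
grip_force: 30.0
```

Run:
```python
from cell import read_camera,state
import cv2
print(state()["moment"])
s=read_camera("side")["color"][110:210,340:450,::-1]
cv2.imwrite("pics/arc2.png",cv2.resize(s,(550,500)))
```

```text
[ 0.07899927 -0.06387933  0.03979736]
```

View pics/arc2.png

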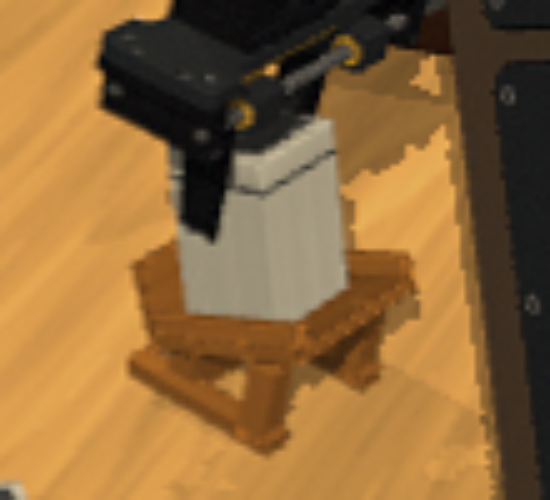

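The tin now leans in the grip at low force, with its near edge staying put. I finish the turn in small steps, watching the force.

Call:
{"name": "arm_command", "arguments": {
  "deltas": [
    {"dx": 0.001,"dy": -0.0003,"dz": -0.0011,"yaw": 0},
    {"dx": 0.001,"dy": -0.0003,"dz": -0.0011,"yaw": 0},
    {"dx": 0,"dy": 0,"dz": 0,"yaw": 0}
  ]
}}

```text
t: 15.2
eef_pos: [490.9, -254.9, 112.8]
tcp_rot: [3.141, -0.003, -0.251]
ft_force: [3.8, -0.3, 6.5]
opening: 0.608
grip_force: 30.0
```

Call:
{"name": "arm_command", "arguments": {
  "deltas": [
    {"dx": 0.001,"dy": -0.0002,"dz": -0.001,"yaw": 0},
    {"dx": 0.001,"dy": -0.0002,"dz": -0.001,"yaw": 0},
    {"dx": 0,"dy": 0,"dz": 0,"yaw": 0}
  ]
}}

```text
t: 15.5
eef_pos: [492.9, -255.3, 110.8]
tcp_rot: [3.141, -0.003, -0.25]
ft_force: [3.4, -0.6, 5.9]
opening: 0.608
grip_force: 30.0
```

Call:
{"name": "arm_command", "arguments": {
  "deltas": [
    {"dx": 0.0005,"dy": 0,"dz": -0.001,"yaw": 0},
    {"dx": 0.0005,"dy": 0,"dz": -0.001,"yaw": 0},
    {"dx": 0,"dy": 0,"dz": 0,"yaw": 0}
  ]
}}

```text
t: 15.8
eef_pos: [494.3, -255.6, 109.1]
tcp_rot: [3.14, -0.004, -0.25]
ft_force: [4.5, -2.5, 7.4]
opening: 0.607
grip_force: 30.0
```

Run:
```python
from cell import read_camera,state
import cv2
print(state()["moment"])
s=read_camera("side")["color"][110:210,340:450,::-1]
cv2.imwrite("pics/arc3.png",cv2.resize(s,(550,500)))
```

```text
[-0.13721114 -0.31764168  0.07419661]
```

View pics/arc3.png

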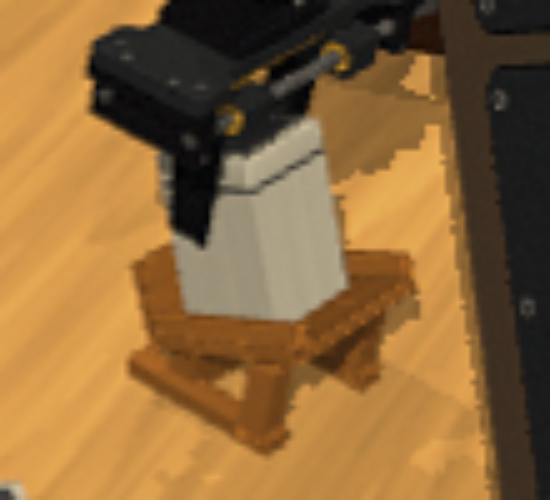

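Call:
{"name": "arm_command", "arguments": {
  "deltas": [
    {"dx": 0,"dy": 0,"dz": -0.001,"yaw": 0},
    {"dx": 0,"dy": 0,"dz": 0,"yaw": 0}
  ]
}}

```text
t: 16.05
eef_pos: [494.7, -255.8, 108.4]
tcp_rot: [3.14, -0.005, -0.25]
ft_force: [5.9, -2.1, 7.7]
opening: 0.608
grip_force: 30.0
```

```bash
cat > lean.py <<'E'
from h import *
from cell import read_camera
P=cloud(read_camera("side")).reshape(-1,3)
e=np.array([-.969,.247,0]);f=np.array([-.247,-.969,0]);n=np.array([-e[0]*.423,-e[1]*.423,.906]);sx=e*.906+np.array([0,0,.423])
D=P-np.array([464,-248,48]); q=np.c_[D@sx,D@f,D@n]   # seat_floor frame
k=(q[:,2]>20)&(q[:,2]<48)&(abs(q[:,1])<22)&(q[:,0]>8)&(q[:,0]<50)
a=q[k]; A=np.c_[a[:,2],a[:,1],np.ones(len(a))]; 
for _ in range(5):
    co=np.linalg.lstsq(A,a[:,0],rcond=None)[0]; r=abs(a[:,0]-A@co)<4; a,A=a[r],A[r]
print(len(a),"near face: x at z=0",co[2],"lean err deg",np.degrees(np.arctan(co[0])),"yaw err",np.degrees(np.arctan(co[1])))
E
python3 lean.py
```

```text
117 near face: x at z=0 30.554209508874536 lean err deg 2.354178940428898 yaw err 2.5821330921288377
```

It is about 2° short of flat, so I push a little more along the slope.

Call:
{"name": "arm_command", "arguments": {
  "deltas": [
    {"dx": 0.001,"dy": -0.0003,"dz": -0.0006,"yaw": 0},
    {"dx": 0.001,"dy": -0.0003,"dz": -0.0006,"yaw": 0},
    {"dx": 0.001,"dy": -0.0003,"dz": -0.0006,"yaw": 0},
    {"dx": 0,"dy": 0,"dz": 0,"yaw": 0}
  ]
}}

```text
t: 16.5
eef_pos: [496.8, -256.3, 106.3]
tcp_rot: [3.141, -0.003, -0.251]
ft_force: [1.2, -1.4, 8.5]
opening: 0.604
grip_force: 30.0
```

```bash
python3 lean.py
```

```text
120 near face: x at z=0 30.045212265574268 lean err deg 1.2585666531255488 yaw err 0.3667899323575635
```

Near enough flat. I ease the fingers open slightly and check.

Call:
{"name": "arm_command", "arguments": {
  "deltas": [
    {"dx": 0,"dy": 0,"dz": 0,"yaw": 0},
    {"dx": 0,"dy": 0,"dz": 0,"yaw": 0},
    {"dx": 0,"dy": 0,"dz": 0,"yaw": 0},
    {"dx": 0,"dy": 0,"dz": 0,"yaw": 0}
  ],
  "gripper": 0.064
}}

```text
t: 16.95
eef_pos: [495.9, -255.6, 105.1]
tcp_rot: [-3.142, 0.0, -0.251]
ft_force: [0.9, -0.5, 0.4]
opening: 0.671
grip_force: 0.0
```

```bash
python3 lean.py
```

```text
119 near face: x at z=0 31.064258306237125 lean err deg -0.7479725508400935 yaw err -0.8934073881186476
```

The tin sits flat. I open fully, rise straight up and look.

Call:
{"name": "arm_command", "arguments": {
  "deltas": [
    {"dx": 0,"dy": 0,"dz": 0,"yaw": 0},
    {"dx": 0,"dy": 0,"dz": 0,"yaw": 0},
    {"dx": 0,"dy": 0,"dz": 0,"yaw": 0},
    {"dx": 0,"dy": 0,"dz": 0,"yaw": 0},
    {"dx": 0,"dy": 0,"dz": 0,"yaw": 0},
    {"dx": 0,"dy": 0,"dz": 0.01,"yaw": 0},
    {"dx": 0,"dy": 0,"dz": 0.02,"yaw": 0},
    {"dx": 0,"dy": 0,"dz": 0.03,"yaw": 0},
    {"dx": 0,"dy": 0,"dz": 0.03,"yaw": 0},
    {"dx": 0,"dy": 0,"dz": 0.03,"yaw": 0},
    {"dx": 0,"dy": 0,"dz": 0.01,"yaw": 0},
    {"dx": 0,"dy": -0.03,"dz": 0,"yaw": 0},
    {"dx": 0,"dy": -0.04,"dz": 0,"yaw": 0},
    {"dx": 0,"dy": -0.04,"dz": 0,"yaw": 0},
    {"dx": 0,"dy": -0.04,"dz": 0,"yaw": 0},
    {"dx": 0,"dy": -0.03,"dz": 0,"yaw": 0},
    {"dx": 0,"dy": 0,"dz": 0,"yaw": 0},
    {"dx": 0,"dy": 0,"dz": 0,"yaw": 0}
  ],
  "gripper": 0.095
}}

```text
t: 18.8
eef_pos: [495.5, -435.6, 234.3]
tcp_rot: [-3.141, 0.001, -0.251]
ft_force: [0.6, 0.1, 0.2]
opening: 0.999
grip_force: 0.0
```

```bash
python3 lean.py
python3 - <<'E'
from cell import read_camera
import cv2
cv2.imwrite("pics/end.png",cv2.hconcat([cv2.resize(read_camera(n)["color"][90:330,100:500,::-1],(400,240)) if n=="top" else cv2.resize(read_camera(n)["color"][110:350,150:550,::-1],(400,240)) for n in("top","side")]))
E
```

```text
118 near face: x at z=0 31.64301649327591 lean err deg -1.6629597236078784 yaw err 0.1889104518313613
```

View pics/end.png

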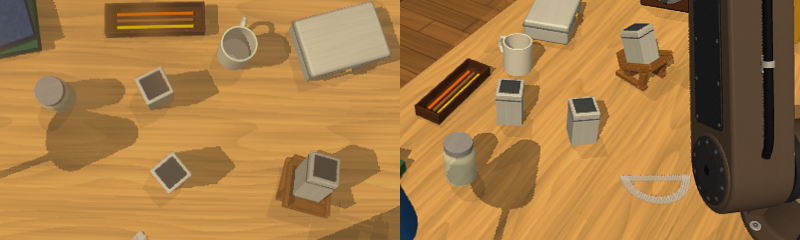

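The picture shows the tin leaning in the stand at (320,175), both other tins upright at (155,85) and (172,172), and the jar and mug in their places. One check of the lid plane comes before handing in.

Run:
```python
from h import *
from cell import read_camera
e=np.array([-.969,.247,0]);f=np.array([-.247,-.969,0]);n=np.array([-e[0]*.423,-e[1]*.423,.906]);sx=e*.906+np.array([0,0,.423])
D=cloud(read_camera("top")).reshape(-1,3)-np.array([464,-248,48]);q=np.c_[D@sx,D@f,D@n]
a=q[(abs(q[:,2]-92)<7)&(abs(q[:,0])<50)&(abs(q[:,1])<50)]
co=np.linalg.lstsq(np.c_[a[:,:2],np.ones(len(a))],a[:,2],rcond=None)[0]
print(len(a),"tilt x,y deg",np.degrees(np.arctan(co[:2])),"centre",cv2.minAreaRect(a[:,:2].astype(np.float32)),"z",np.median(a[:,2]))
```

```text
883 tilt x,y deg [-1.1954392   1.46668539] centre ((3.2300662994384766, -1.5182647705078125), (61.191585540771484, 60.40479278564453), 0.47960078716278076) z 92.90215605663191
```

```bash
python3 -c "
from cell import job_done
print(job_done())"
```

```text
the job is handed in; nothing more can be done
None
```

The full tin (7.1 N when lifted) rests flat in the sloped stand, the two empties stand upright on the board, the jar and mug look undisturbed in the last picture, and the job was handed in at about 19 s.

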